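# Thread the gauge mandrel through both bearings

### The arm

A 7-joint arm with a two-finger parallel gripper is mounted at the origin on the work surface. World frame = base frame: x ahead of the robot, y to its left, z up, the work surface at z = 0. Lengths are in m, angles in rad, forces in N, time in s.
With the tool pointing down it reaches from about 0.425 to 0.925 m from the base axis. Payload 6.8 kg.
Tool frame: the origin (TCP) lies midway between the tips of the shut fingers; the grasp point (between the pads) lies 19 mm behind it; z points along the fingers, y is the line along which they close (so a half turn about z gives the same grasp; the last joint's range is limited). The gripper opens to 85 mm and grips with 20 to 120 N. Pads are 22 mm wide; open, the fingers measure 114 mm over their backs; the gripper's body (76 mm by 85 mm) begins 54 mm behind the grasp point. The pads swing forward as they close: fully open they stand 13 mm farther back than shut.
Start: joints at [-1.29, 0.477, 0.022, 1.555, -0.011, 1.109, -0.083], TCP at [0.256, 0.625, 0.231] pointing down, gripper open.
Joint ranges: [-2.96, 2.96], [-0.34, 2.1], [-1.41, 1.46], [0.24, 2.44], [-1.37, 4.51], [0.17, 1.92], [-2.96, 2.96]. Speed limits (rad/s): [2.39, 2.39, 3.14, 3.14, 3.14, 3.14, 3.14].

### API

Orientations are given as a unit quaternion [w, x, y, z].
In Python, from workcell import readout, cams, bot, nets gives the robot as it stands.
- The arm moves only by the tool drive_tool, never from a script. Its argument "steps" is text: rows parted by semicolons, each of 7 numbers parted by spaces: the finger opening in mm, from 0 to 85.4, then the shift along the tool's x, y, z in units of 40 mm (1.0 is 40 mm), then the turn, a rotation vector about the tool's x, y, z in units of 5 degrees (1.0 is 5 degrees). A call has 1 to 12 rows; each row is the pose to reach, as a shift and turn from the pose commanded when the call began, along the tool's axes at that moment; what a row does not reach only later rows make up. A row lasts 1/10 s, in which the tool goes at most 50 mm and 8.59 degrees, less where a joint would pass 70% of its speed; a pose out of reach is approached as far as the arm can. A call with a gripper value outside its range is refused whole. The fingers move at their own pace and stop on an object; "squeeze" is the grip in N (left out, the last holds). Time passes only in rows, so rows that repeat a pose let the fingers close. It gives the time, the measured TCP pose, the force, the opening and the grip force at its end, in the units of the state.
- readout.get_state(): the state, without advancing time (a new reading comes with each control period).
- cams.camera(name): name is "scene" or "top" or "wrist"; returns a dict with "image" (384x512x3 uint8, red, green, blue), "fovy" (degrees; the focal length in pixels is half the picture's height over the tangent of half this angle, whatever the lens; pixels are square), "cx", "cy" (the principal point, pixels), "extrinsics" (4x4, takes a point from camera to world coordinates). Camera axes: x right, y down, z forward; pixel columns grow to the right and rows downward; lengths in m; the calibration is good to about 2 mm. The wrist camera is an equidistant fisheye: a pixel r from the principal point sees the ray r / f radians off the axis. A picture is of the moment at which its call begins. There is no depth.
- bot.sign_off(): hands the job in; it is judged then, once.
Trained networks look in the newest picture that a camera, given by its name, has taken for a name from the list of things; names that differ only in an ending like _2 or _b are one class to them, and where a whole thing is asked for, a point or a joint stands for the part that bears it (a point fixed in the world has none). Each returns a list of dicts, best first, with "p" (0 to 1); they miss things now and then, are a little off and sometimes report something else, mostly with a low value. They report only what shows in the picture. A call takes as long as a camera call.
- nets.silhouettes(camera, label): "pixels" (384x512 bool, what is visible of it) and "point" ([column, row] in pixels, amid what is visible of it).
- nets.pinpoint(camera, label): "point" ([column, row] in pixels: a listed point, or the origin of a listed thing).
The state is a dict: "t": time; "qpos": joint angles; "joint_velocities": joint speeds; "joint_torque": joint torques, N m; "eef_pos": TCP position; "tcp_rot": TCP orientation; "ft_force": force on the tool from outside, world axes, zero at the start; "moment": the same for the moment, N m; "width": opening from 0.0 (shut) to 1.0 (fully open); "gripper_force": force on a finger pad.
Only numpy, scipy, OpenCV 4.12 (cv2) and the standard library are available. Lean on these libraries where they do the work, as an engineer would, in place of code of your own. Each camera call takes 0.05 s, during which the arm holds its last target. There are 200 camera calls.

### The job

Take the blue-handled gauge mandrel from its V-rest and thread it, nose first, through both brass-bushed bearings of the green bearing fixture, from the first bearing (the one nearest the rests), and push it fully home so that its collar sits against the first bearing; then let go. Feel your way and never force it: more than about 25 N between mandrel and fixture would spoil the ground bores. Leave the orange mandrel and the other things where they are.

Things in the scene. Friction and masses are not known exactly. Their poses are not given: they have to be found in the camera images.
- blue_mandrel: Blue-handled steel gauge mandrel, level in a V-rest, axis 40 mm above the table. Origin on its axis at the collar's front face, +x towards the nose. Shaft 14 mm diameter from x = 0 to 100 mm, then a cone to the nose tip; collar 36 mm diameter, x = 0 to -6 mm; flat-sided blue handle x = -6 to -50 mm, 24 mm wide in y, from 14 mm above to 18 mm below the axis: take it from above by its flat sides near x = -26 mm, gripping firmly. About 0.25 kg, balanced at x = 20 mm.
- blue_mandrel_nose (a point): Tip of the blue mandrel's nose, on its axis, 110 mm from the collar's front face. The cone narrows over the last 10 mm from 14 to 8 mm diameter. Pressed on a bore's edge, the cone pushes the mandrel sideways towards that bore's centre; on the flat face beside a bore the push is straight back.
- orange_mandrel: A mandrel of the same shape, axes and origin with an orange handle and a 20 mm shaft, too thick for these bearings, in the other V-rest, axis 40 mm up (the two may be in either place). Leave it alone.
- fixture: Bearing fixture: fixed grey base plate 150 x 120 x 16 mm, origin at the centre of its underside, +x the way the mandrel goes in, +y across, z up. On it an aluminium cross-slide carriage (top 28 mm up) with two green bearing blocks, brass bushes, clamped rigidly anywhere within 18 mm to either y side of the base's centre line. This pose does NOT show that offset: find it by feel or sight.
- bearing_line (a point): Point fixed to the base's centre line (y = 0 of the fixture) at the front face of the first bearing (fixture x = -45 mm), 90 mm up, at bore height; same axes as the fixture. Both bores run along +x at this height, but at y = the carriage's unknown offset, -18 to +18 mm. Bore diameter 15.5 mm, sharp edges. The mandrel is home when its collar's front face meets this face; its nose is then at x = +110 mm from here.
- second_line (a point): Point on the base's centre line at the front face of the second bearing (fixture x = +29 mm), 90 mm up. Its bore is exactly in line with the first one. Each block is 16 mm thick along x (first: fixture x = -45 to -29 mm, second: +29 to +45 mm), 56 mm wide, top 118 mm above the table. Nothing yields but the hand.
- hub: Turned aluminium hub, 124 mm diameter, 88 mm tall, origin at the centre of its underside. Bystander.
- ring_gauge: Steel ring gauge lying flat, 60 mm diameter, 18 mm tall, origin at the centre of its underside. Bystander.
- gauge_blocks: Open wooden box of gauge blocks, 100 x 160 x 37 mm, origin at the centre of its underside. Bystander.
- cleaner: White plastic bottle with green label, 60 mm diameter, 150 mm tall, standing, origin at the centre of its underside. Bystander.
- brush: Flat brush lying on the table, handle and head about 30 mm high at most, origin on its underside. Bystander.
- micrometer: Grey bow micrometer lying flat, about 150 mm long and 16 mm high, origin near the bow's centre. Bystander.

How it is judged:
By the outcome, as a careful person would: the job done as asked, in the order asked, and still so for the second after the job is handed in, with the robot touching nothing.
It also fails if it takes over 72 s, if anything falls off the work surface, if the arm or the gripper's body presses on something with over 40 N, if the wrist force passes 120 N, or if a joint passes its speed limit or range.

## Working session

There is one attempt and no reset: what is moved stays moved. The work goes in short steps, Python scripts to look and compute and a tool call to move; the robot and the scene stay as the last step left them, time stands still between calls to the robot, and variables do not carry over. Pictures are saved under pics/ and viewed, at most 10 in all, crops included, and the job is handed in when it is done.

Besides the shell and the picture viewer there is one more tool, called after ">>>" as name(argument=value, ...), one argument or row to a line, values as JSON. drive_tool: Moves the arm, as the interface text tells. Its arguments: {"type":"object","properties":{"steps":{"type":"string"},"squeeze":{"type":"number"}},"required":["steps"]}

```bash
mkdir -p pics; cat > h.py <<'E'
import numpy as np, cv2
from workcell import readout, cams, bot, nets
from scipy.spatial.transform import Rotation as R
def ray(c,px):
    h=c["image"].shape[0]; f=h/2/np.tan(np.radians(c["fovy"])/2)
    d=np.array([px[0]-c["cx"],px[1]-c["cy"]])
    if c.get("fish"):
        r=np.linalg.norm(d); t=r/f; v=np.r_[np.sin(t)*d/max(r,1e-9),np.cos(t)]
    else: v=np.r_[d/f,1]
    E=np.array(c["extrinsics"]); return E[:3,3],E[:3,:3]@(v/np.linalg.norm(v))
def atz(c,px,z):
    o,v=ray(c,px); return o+v*(z-o[2])/v[2]
def cam(n):
    c=dict(cams.camera(n)); c["fish"]=n=="wrist"; return c
def tri(rs):
    A=0;b=0
    for o,v in rs:
        P=np.eye(3)-np.outer(v,v); A=A+P; b=b+P@o
    return np.linalg.solve(A,b)
def proj(c,p):
    E=np.array(c["extrinsics"]); q=E[:3,:3].T@(np.array(p)-E[:3,3])
    f=c["image"].shape[0]/2/np.tan(np.radians(c["fovy"])/2)
    if c.get("fish"):
        r=np.hypot(q[0],q[1]); t=np.arctan2(r,q[2]); return np.r_[c["cx"],c["cy"]]+f*t*q[:2]/max(r,1e-9)
    return np.r_[c["cx"],c["cy"]]+f*q[:2]/q[2]
def save(c,n,s=1): cv2.imwrite("pics/"+n,cv2.resize(c["image"][:,:,::-1],None,fx=s,fy=s))
E
python3 - <<'E'
from h import *
np.set_printoptions(precision=4,suppress=True)
ims=[]
Z=dict(blue_mandrel=.04,blue_mandrel_nose=.04,orange_mandrel=.04,fixture=0,bearing_line=.09,second_line=.09,hub=0,cleaner=0)
cs={}
for n in("scene","top"):
    c=cam(n);cs[n]=c;save(c,n+"0.png",1.5); print(n,np.array(c["extrinsics"]).round(3).tolist(),c["fovy"])
    for k,z in Z.items():
        for r in nets.pinpoint(n,k)[:2]: print(n,k,round(r["p"],2),np.round(r["point"],1),atz(c,r["point"],z))
s=readout.get_state();print(s)
E
```

```text
scene [[-0.076, 0.803, -0.591, 1.225], [0.997, 0.071, -0.031, 0.116], [0.017, -0.591, -0.806, 0.987], [0.0, 0.0, 0.0, 1.0]] 43.752162406343075
scene blue_mandrel 0.71 [136.5 167.9] [ 0.4693 -0.2461  0.04  ]
scene blue_mandrel 0.66 [138.2 210.7] [ 0.5994 -0.2117  0.04  ]
scene blue_mandrel_nose 0.97 [180.3 215. ] [ 0.6029 -0.1096  0.04  ]
scene orange_mandrel 0.74 [139.  165.5] [ 0.4609 -0.2416  0.04  ]
scene fixture 0.91 [268.6 205. ] [0.5272 0.0972 0.    ]
scene bearing_line 0.73 [255.2 183.2] [0.5304 0.0629 0.09  ]
scene second_line 0.86 [285.  186.7] [0.5346 0.134  0.09  ]
scene hub 0.66 [406.1 245.9] [0.6179 0.4332 0.    ]
scene cleaner 0.75 [101.3 284.5] [ 0.7777 -0.2619  0.    ]
scene cleaner 0.5 [183.1 209.9] [ 0.5609 -0.1148  0.    ]
top [[0.008, -0.982, 0.186, 0.426], [-1.0, -0.011, -0.014, 0.1], [0.016, -0.186, -0.982, 0.996], [0.0, 0.0, 0.0, 1.0]] 56.578549823152876
top blue_mandrel 0.58 [365.5 198.8] [ 0.5945 -0.2152  0.04  ]
top blue_mandrel 0.45 [130.7 258. ] [0.4303 0.4117 0.04  ]
top blue_mandrel_nose 0.93 [325.9 197. ] [ 0.5983 -0.1067  0.04  ]
top blue_mandrel_nose 
[... 377 characters left out ...]
 -0.2235  0.09  ]
top hub 0.8 [135.4 189.5] [0.6214 0.4253 0.    ]
top cleaner 0.59 [374.3 140.9] [ 0.7746 -0.263   0.    ]
top cleaner 0.22 [236.2 212. ] [0.56   0.1389 0.    ]
{'t': 0.9, 'qpos': array([-1.2901,  0.4769,  0.0224,  1.5554, -0.0115,  1.1093, -0.0831]), 'joint_velocities': array([ 0.0011, -0.0014, -0.0001,  0.0009, -0.0006, -0.0007, -0.0023]), 'joint_torque': array([ -0.0004, -59.6318,   1.6062, -28.1554,   0.0124,   0.0016,
        -0.    ]), 'eef_pos': array([0.2559, 0.6246, 0.2314]), 'tcp_rot': array([0.    , 0.1932, 0.9812, 0.    ]), 'ft_force': array([ 0.0541,  0.1298, -0.4648]), 'moment': array([0.0206, 0.0061, 0.018 ]), 'gripper_force': 0.0, 'width': 1.0004434715734858}
```

View pictures.

View pics/scene0.png

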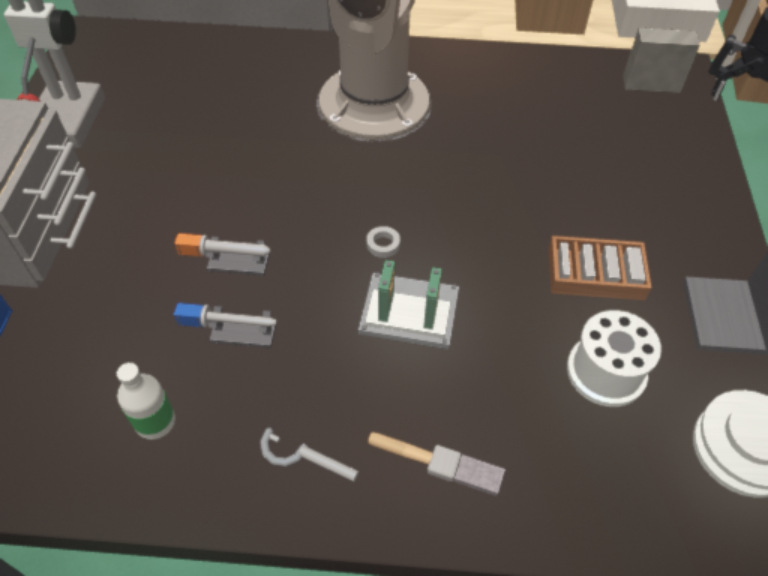

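View pics/top0.png

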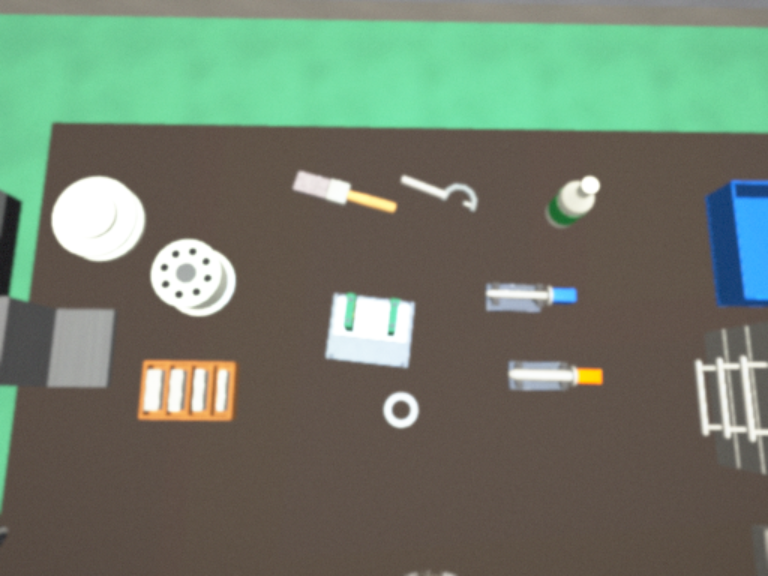

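```bash
cat >> h.py <<'E'
def pose():
    s=readout.get_state(); return np.array(s["eef_pos"]),R.from_quat(np.roll(s["tcp_rot"],-1)),s
def down(psi):
    "tool down, tool x along world angle psi (deg)"
    a=np.radians(psi); x=np.r_[np.cos(a),np.sin(a),0]; z=np.r_[0,0,-1.]
    return R.from_matrix(np.c_[x,np.cross(z,x),z])
def to(p,psi):
    p0,r0,s=pose(); Rt=down(psi)
    print("units:",(r0.inv().apply(np.array(p)-p0)/.04).round(4),((r0.inv()*Rt).as_rotvec(degrees=True)/5).round(3))
E
python3 -c "
from h import *
to([.54,.03,.33],85)"
```

```text
units: [-12.208  -11.064   -2.4674] [ 1.0000e-03 -1.0000e-03  1.4545e+01]
```

>>> drive_tool(
  steps="85 -12.2 -11.06 -2.5 0 0 14.5;85 -12.2 -11.06 -2.5 0 0 14.5;85 -12.2 -11.06 -2.5 0 0 14.5;85 -12.2 -11.06 -2.5 0 0 14.5;85 -12.2 -11.06 -2.5 0 0 14.5;85 -12.2 -11.06 -2.5 0 0 14.5;85 -12.2 -11.06 -2.5 0 0 14.5;85 -12.2 -11.06 -2.5 0 0 14.5;85 -12.2 -11.06 -2.5 0 0 14.5;85 -12.2 -11.06 -2.5 0 0 14.5;85 -12.2 -11.06 -2.5 0 0 14.5;85 -12.2 -11.06 -2.5 0 0 14.5",
)

```text
t: 2.1
eef_pos: [0.512, 0.0875, 0.3221]
tcp_rot: [-0.0, 0.736, 0.677, 0.001]
ft_force: [0.5, 0.1, -0.3]
width: 0.998
gripper_force: 0.0
```

```bash
python3 -c "
from h import *
to([.54,.03,.33],85)"
```

```text
units: [-1.3731  0.8165 -0.1987] [ 0.008 -0.011  0.047]
```

>>> drive_tool(
  steps="85 -1.4 0.8 -0.2 0 0 0;85 -1.4 0.8 -0.2 0 0 0;85 -1.4 0.8 -0.2 0 0 0",
)

```text
t: 2.4
eef_pos: [0.5396, 0.0274, 0.33]
tcp_rot: [0.001, 0.738, 0.675, 0.0]
ft_force: [0.1, -0.5, 0.2]
width: 0.994
gripper_force: 0.0
```

```bash
python3 - <<'E'
from h import *
np.set_printoptions(precision=4,suppress=True)
print(pose()[0],pose()[2]["joint_velocities"].round(3))
c=cam("wrist");save(c,"w1.png",1.5);np.save("w1.npy",c,allow_pickle=True)
print(np.array(c["extrinsics"]).round(3).tolist(),c["fovy"],c["cx"],c["cy"])
for k,z in dict(fixture=0,bearing_line=.09,second_line=.09,blue_mandrel_nose=.04,blue_mandrel=.04).items():
    for r in nets.pinpoint("wrist",k)[:2]: print(k,round(r["p"],2),np.round(r["point"],1),atz(c,r["point"],z))
E
```

```text
[0.5396 0.0274 0.33  ] [-0.046 -0.006 -0.064  0.025 -0.011  0.003 -0.039]
[[0.996, -0.086, -0.027, 0.547], [-0.09, -0.946, -0.312, 0.107], [0.001, 0.313, -0.95, 0.472], [0.0, 0.0, 0.0, 1.0]] 65.70646984690485 254.02324624351021 191.46419135369433
fixture 0.58 [247.8  98.9] [0.5372 0.1048 0.    ]
bearing_line 0.74 [244.1 129.7] [0.5306 0.0661 0.09  ]
bearing_line 0.43 [296.5 229.2] [ 0.5912 -0.0803  0.09  ]
second_line 0.56 [246.3  74.6] [0.54   0.1366 0.09  ]
blue_mandrel_nose 0.64 [296.2 230.8] [ 0.5965 -0.1077  0.04  ]
blue_mandrel_nose 0.2 [375.4 280. ] [ 0.7457 -0.2296  0.04  ]
blue_mandrel 0.92 [299.2 282.4] [ 0.5992 -0.2116  0.04  ]
```

View pics/w1.png

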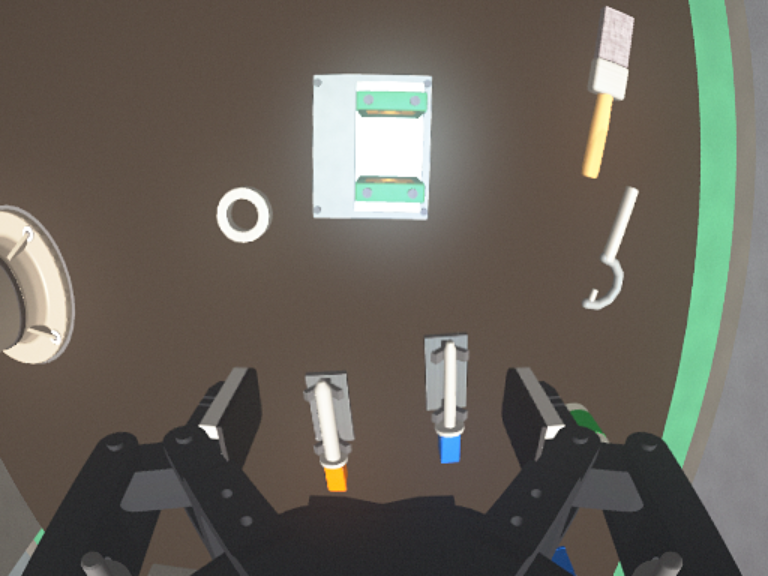

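```bash
python3 - <<'E'
from h import *
c=np.load("w1.npy",allow_pickle=True).item()
cv2.imwrite("pics/w1c.png",cv2.resize(c["image"][42:152,200:296,::-1],None,fx=5,fy=5,interpolation=cv2.INTER_CUBIC))
E
```

```text
(no output)
```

View pics/w1c.png

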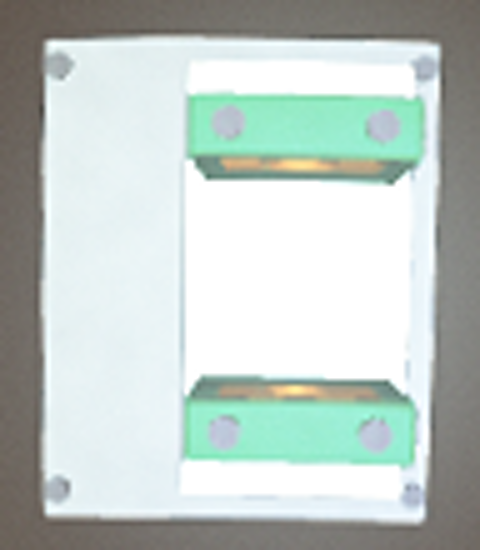

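```bash
python3 - <<'E'
from h import *
np.set_printoptions(precision=4,suppress=True)
c=np.load("w1.npy",allow_pickle=True).item()
def W(l,z): return np.array([atz(c,((u+.5)/5-.5+200,(v+.5)/5-.5+42),z) for u,v in l])[:,:2]
base=W([(45,39),(440,43),(425,522),(44,518)],.016)
b1=W([(187,402),(414,408),(414,466),(186,458)],.118)
b2=W([(188,94),(424,98),(424,164),(188,156)],.118)
for n,q,m in(("base",base,[[.075,.06],[.075,-.06],[-.075,-.06],[-.075,.06]]),("b1",b1,[[.008,.028],[.008,-.028],[-.008,-.028],[-.008,.028]]),("b2",b2,[[.008,.028],[.008,-.028],[-.008,-.028],[-.008,.028]])):
    m=np.array(m);ce=q.mean(0);S=(q-ce).T@m
    a=np.arctan2(S[1,0]-S[0,1],S[0,0]+S[1,1]);M=np.array([[np.cos(a),-np.sin(a)],[np.sin(a),np.cos(a)]])
    print(n,ce,np.degrees(a),np.abs((q-ce-m@M.T)).max(0)); 
d=b2.mean(0)-b1.mean(0);print("line",np.degrees(np.arctan2(d[1],d[0])),np.linalg.norm(d))
E
```

```text
base [0.5368 0.1076] 83.85651748979967 [0.0007 0.0007]
b1 [0.5504 0.0692] 83.30672465130202 [0.0013 0.0013]
b2 [0.5582 0.1421] 83.81181075046779 [0.0007 0.0005]
line 83.92361490336822 0.07325697310208892
```

```bash
python3 -c "
from h import *
to([.598,-.237,.14],89)"
```

```text
units: [-6.5981  2.0333  4.7241] [-0.007 -0.005 -0.723]
```

>>> drive_tool(
  steps="85 -6.6 2 4.7 0 0 -0.7;85 -6.6 2 4.7 0 0 -0.7;85 -6.6 2 4.7 0 0 -0.7;85 -6.6 2 4.7 0 0 -0.7;85 -6.6 2 4.7 0 0 -0.7;85 -6.6 2 4.7 0 0 -0.7;85 -6.6 2 4.7 0 0 -0.7;85 -6.6 2 4.7 0 0 -0.7;85 -6.6 2 4.7 0 0 -0.7;85 -6.6 2 4.7 0 0 -0.7",
)

```text
t: 3.7
eef_pos: [0.5973, -0.2368, 0.1419]
tcp_rot: [-0.0, 0.714, 0.7, 0.001]
ft_force: [1.6, 0.3, -0.1]
width: 0.995
gripper_force: 0.0
```

```bash
python3 - <<'E'
from h import *
np.set_printoptions(precision=4,suppress=True)
print(pose()[0])
c=cam("wrist");save(c,"w2.png",1.5);np.save("w2.npy",c,allow_pickle=True)
for k,z in dict(blue_mandrel_nose=.04,blue_mandrel=.04).items():
    for r in nets.pinpoint("wrist",k)[:1]: print(k,round(r["p"],2),np.round(r["point"],1),atz(c,r["point"],z))
hsv=cv2.cvtColor(c["image"],cv2.COLOR_RGB2HSV)
m=cv2.inRange(hsv,(105,120,60),(125,255,255));n,l,st,ce=cv2.connectedComponentsWithStats(m)
i=1+st[1:,4].argmax();print(st[i]); q=cv2.findContours((l==i).astype('u1'),0,2)[0][0]
for p in cv2.boxPoints(cv2.minAreaRect(q)): print(p,atz(c,p,.054))
E
```

```text
[ 0.5973 -0.2368  0.1419]
blue_mandrel_nose 0.92 [257.8  31.3] [ 0.6031 -0.102   0.04  ]
blue_mandrel 0.65 [257.6 164.6] [ 0.6008 -0.2133  0.04  ]
[368 366  28  18 348]
[368. 366.] [ 0.7381 -0.4699  0.054 ]
[395. 366.] [ 0.7806 -0.4815  0.054 ]
[395. 383.] [ 0.7944 -0.5268  0.054 ]
[368. 383.] [ 0.748 -0.512  0.054]
```

View pics/w2.png

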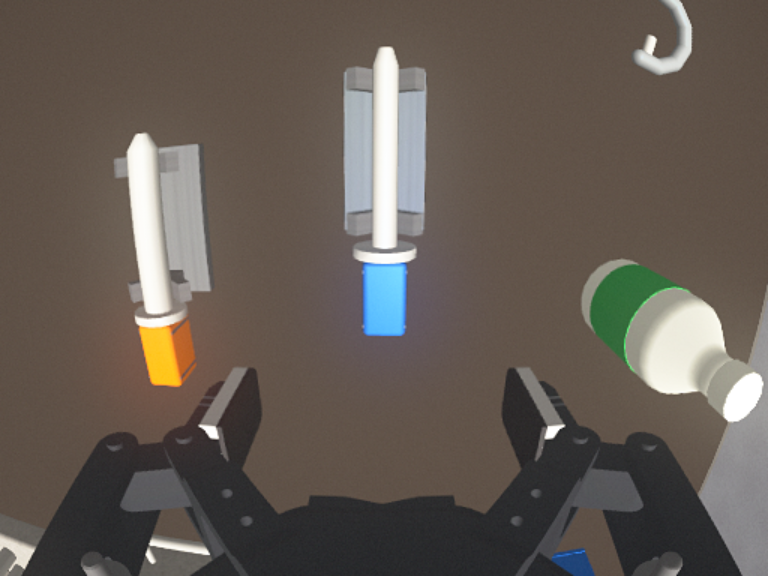

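```bash
python3 - <<'E'
from h import *
np.set_printoptions(precision=4,suppress=True)
c=np.load("w2.npy",allow_pickle=True).item()
g=lambda u,v,z:atz(c,((u+.5)/1.5-.5,(v+.5)/1.5-.5),z)
for n,a in dict(nose=(386,47,.04),sh0=(385.5,246,.04),hf=(385,264,.054),hb=(384.5,334,.054),fl=(364,264,.054),fr=(406,264,.054)).items(): print(n,g(*a))
d=g(386,47,.04)-g(385.5,246,.04);print(np.degrees(np.arctan2(d[1],d[0])))
d=g(385,264,.054)-g(384.5,334,.054);print(np.degrees(np.arctan2(d[1],d[0])))
x=(g(385,264,.054)+g(384.5,334,.054))/2+[0,.002,0]
print("grasp",x);x[2]=.018;to(x,88.9)
E
```

```text
nose [ 0.6026 -0.1019  0.04  ]
sh0 [ 0.6002 -0.2127  0.04  ]
hf [ 0.5996 -0.2193  0.054 ]
hb [ 0.5986 -0.2601  0.054 ]
fl [ 0.5884 -0.2191  0.054 ]
fr [ 0.6109 -0.2195  0.054 ]
88.75609481683652
88.59807773586597
grasp [ 0.5991 -0.2377  0.054 ]
units: [-0.0154  0.0412  3.1061] [ 0.018 -0.007 -0.007]
```

>>> drive_tool(
  steps="85 -0.05 0.04 1 0 0 0;85 -0.05 0.04 2 0 0 0;85 -0.05 0.04 2.7 0 0 0;85 -0.05 0.04 3.1 0 0 0;85 -0.05 0.04 3.1 0 0 0;0 -0.05 0.04 3.1 0 0 0;0 -0.05 0.04 3.1 0 0 0;0 -0.05 0.04 3.1 0 0 0;0 -0.05 0.04 3.1 0 0 0;0 -0.05 0.04 3.1 0 0 0;0 -0.05 0.04 3.1 0 0 0;0 -0.05 0.04 3.1 0 0 0",
  squeeze=90,
)

```text
t: 5.05
eef_pos: [0.5989, -0.2411, 0.0183]
tcp_rot: [0.001, 0.715, 0.699, 0.001]
ft_force: [-0.3, -0.1, 6.3]
width: 0.27
gripper_force: 87.9
```

>>> drive_tool(
  steps="0 0 0 -0.2 0 0 0;0 0 0 -0.7 0 0 0;0 0 0 -1.3 0 0 0;0 0 0 -1.3 0 0 0;0 0 0 -1.3 0 0 0;0 0 0 -1.3 0 0 0",
)

```text
t: 5.65
eef_pos: [0.597, -0.2402, 0.068]
tcp_rot: [-0.001, 0.715, 0.699, -0.001]
ft_force: [-0.6, 0.3, -3.3]
width: 0.274
gripper_force: 88.7
```

```bash
python3 - <<'E'
from h import *
np.set_printoptions(precision=4,suppress=True)
p,r,s=pose();print(p,r.as_matrix(),s["ft_force"],s["moment"],s["gripper_force"],s["width"])
c=cam("wrist");save(c,"w3.png",1.5);np.save("w3.npy",c,allow_pickle=True)
for k,z in dict(blue_mandrel_nose=.092,blue_mandrel=.092).items():
    for q in nets.pinpoint("wrist",k)[:1]: x=atz(c,q["point"],z);print(k,round(q["p"],2),np.round(q["point"],1),x,r.inv().apply(x-p))
rays={}
for n in("scene","top"):
    c=cam(n)
    for k in("blue_mandrel_nose","blue_mandrel"):
        for q in nets.pinpoint(n,k)[:1]: print(n,k,round(q["p"],2),np.round(q["point"],1),atz(c,q["point"],.092)); rays.setdefault(k,[]).append(ray(c,q["point"]))
for k in rays: print(k,tri(rays[k]))
E
```

```text
[ 0.597  -0.2402  0.068 ] [[ 0.0221  0.9998 -0.0023]
 [ 0.9998 -0.0221  0.0009]
 [ 0.0008 -0.0024 -1.    ]] [-0.5792  0.286  -3.3443] [-0.1073  0.0095 -0.0025] 88.68540287017822 0.273746327949842
blue_mandrel 0.85 [256.3 215.1] [ 0.5986 -0.21    0.092 ] [ 0.0303  0.0009 -0.024 ]
scene blue_mandrel_nose 0.92 [182.6 201.7] [ 0.6003 -0.0984  0.092 ]
scene blue_mandrel 0.76 [136.5 197.6] [ 0.5981 -0.2059  0.092 ]
top blue_mandrel_nose 0.8 [325.9 193.4] [ 0.5984 -0.0958  0.092 ]
top blue_mandrel 0.91 [370.8 195.9] [ 0.5931 -0.2122  0.092 ]
blue_mandrel_nose [ 0.5989 -0.0976  0.0898]
blue_mandrel [ 0.5938 -0.2109  0.0868]
```

View pics/w3.png

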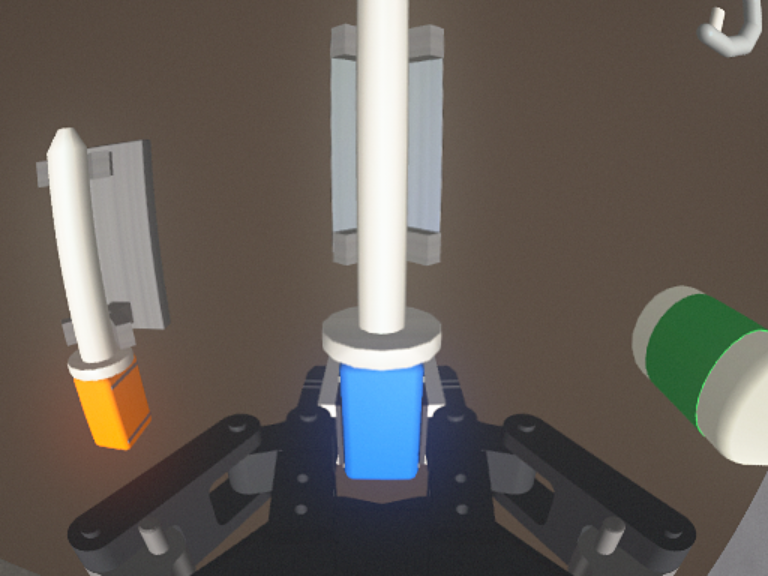

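```bash
python3 -c "
from h import *
to([.5315,-.1014,.0685],83.85)"
```

```text
units: [ 3.45   -1.7391  0.0176] [-0.003 -0.     0.974]
```

>>> drive_tool(
  steps="0 0.3 -0.15 0 0 0 0.1;0 1.2 -0.6 0 0 0 0.4;0 2.2 -1.1 0 0 0 0.7;0 3.1 -1.55 0 0 0 0.97;0 3.45 -1.74 0 0 0 0.97;0 3.45 -1.74 0 0 0 0.97;0 3.45 -1.74 0 0 0 0.97;0 3.45 -1.74 0 0 0 0.97",
)

```text
t: 6.9
eef_pos: [0.532, -0.1024, 0.0697]
tcp_rot: [0.001, 0.744, 0.668, 0.0]
ft_force: [0.6, 0.2, -2.7]
width: 0.266
gripper_force: 88.7
```

```bash
python3 - <<'E'
from h import *
np.set_printoptions(precision=4,suppress=True)
p,r,s=pose();print(p,r.as_matrix()[:,0],s["ft_force"],s["moment"])
c=cam("wrist");save(c,"w4.png",1.5);np.save("w4.npy",c,allow_pickle=True)
for n in("scene","top"):
    c=cam(n);save(c,n+"4.png");np.save(n+"4.npy",c,allow_pickle=True)
E
```

```text
[ 0.532  -0.1024  0.0697] [ 0.1081  0.9941 -0.0006] [ 0.5569  0.2411 -2.7346] [-0.1966  0.0142  0.0088]
```

View pics/w4.png

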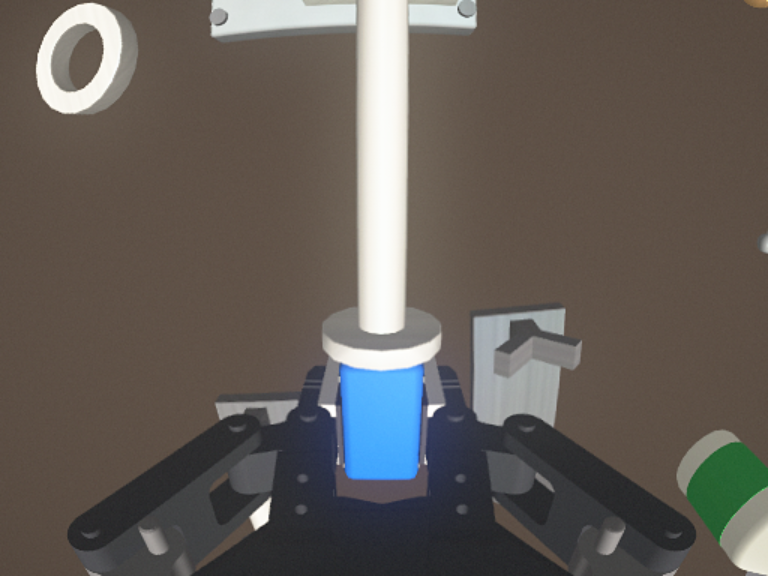

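```bash
python3 - <<'E'
from h import *
np.set_printoptions(precision=4,suppress=True)
p,r,s=pose()
c=np.load("w4.npy",allow_pickle=True).item()
g=lambda u,v,z:r.inv().apply(atz(c,((u+.5)/1.5-.5,(v+.5)/1.5-.5),z)-p)
for n,a in dict(ax0=(382.3,320,.0915),ax1=(382.5,5,.0915),BL=(212,39,.016),BR=(476,28,.016)).items(): print(n,g(*a))
m=(g(212,39,.016)+g(476,28,.016))/2;print("mid",m,"pred bore tool y",m[1]+.0176)
c=np.load("top4.npy",allow_pickle=True).item();t=c
print("proj nose",proj(c,p+r.apply([.1385,0,-.0217])),"bore",proj(c,[.5495,.0612,.118]))
s4=np.load("scene4.npy",allow_pickle=True).item()
print(proj(s4,p+r.apply([.1385,0,-.0217])))
a=cv2.resize(t["image"][170:250,215:330,::-1],None,fx=5,fy=5,interpolation=2)[:300]
b=cv2.resize(s4["image"][150:230,190:305,::-1],None,fx=5,fy=5,interpolation=2)[:300]
cv2.imwrite("pics/c4.png",np.vstack([a,b]))
E
```

```text
ax0 [ 0.0304  0.0005 -0.0221]
ax1 [ 0.1193  0.0005 -0.0221]
BL [ 0.1334 -0.076   0.0533]
BR [0.1348 0.0415 0.0534]
mid [ 0.1341 -0.0172  0.0534] pred bore tool y 0.0003967255235220804
proj nose [275.3629 212.7463] bore [265.6746 210.1317]
[242.8819 187.5772]
```

View pics/c4.png

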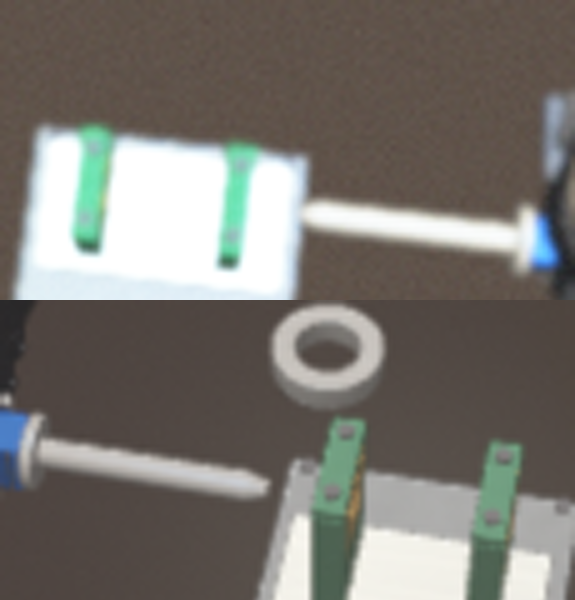

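>>> drive_tool(
  steps="0 0.2 0 0.03 0 0 0;0 0.4 0 0.03 0 0 0;0 0.5 0 0.03 0 0 0;0 0.5 0 0.03 0 0 0;0 0.5 0 0.03 0 0 0;0 0.5 0 0.03 0 0 0",
)

```text
t: 7.65
eef_pos: [0.5336, -0.0817, 0.0682]
tcp_rot: [0.0, 0.744, 0.668, -0.0]
ft_force: [-0.4, -0.4, -2.9]
width: 0.272
gripper_force: 88.7
```

>>> drive_tool(
  steps="0 0.05 0 0 0 0 0;0 0.1 0 0 0 0 0;0 0.13 0 0 0 0 0;0 0.16 0 0 0 0 0;0 0.19 0 0 0 0 0;0 0.19 0 0 0 0 0",
)

```text
t: 8.25
eef_pos: [0.5345, -0.0737, 0.0681]
tcp_rot: [-0.0, 0.744, 0.668, 0.0]
ft_force: [0.7, -0.4, -3.0]
width: 0.273
gripper_force: 88.7
```

>>> drive_tool(
  steps="0 0.03 0 0 0 0 0;0 0.06 0 0 0 0 0;0 0.09 0 0 0 0 0;0 0.12 0 0 0 0 0;0 0.12 0 0 0 0 0",
)

```text
t: 8.75
eef_pos: [0.535, -0.0689, 0.0681]
tcp_rot: [-0.0, 0.744, 0.668, 0.0]
ft_force: [-0.4, -0.3, -2.6]
width: 0.273
gripper_force: 88.7
```

>>> drive_tool(
  steps="0 0.03 0 0 0 0 0;0 0.06 0 0 0 0 0;0 0.09 0 0 0 0 0;0 0.12 0 0 0 0 0;0 0.15 0 0 0 0 0;0 0.15 0 0 0 0 0",
)

```text
t: 9.35
eef_pos: [0.5357, -0.0629, 0.0681]
tcp_rot: [-0.0, 0.744, 0.668, 0.0]
ft_force: [-0.2, -0.2, -2.5]
width: 0.262
gripper_force: 88.7
```

>>> drive_tool(
  steps="0 0.06 0 0 0 0 0;0 0.12 0 0 0 0 0;0 0.18 0 0 0 0 0;0 0.24 0 0 0 0 0;0 0.3 0 0 0 0 0;0 0.36 0 0 0 0 0;0 0.42 0 0 0 0 0;0 0.48 0 0 0 0 0;0 0.48 0 0 0 0 0;0 0.48 0 0 0 0 0",
)

```text
t: 10.35
eef_pos: [0.5377, -0.0441, 0.0681]
tcp_rot: [-0.0, 0.744, 0.668, -0.0]
ft_force: [-0.1, 0.4, -3.0]
width: 0.272
gripper_force: 88.7
```

>>> drive_tool(
  steps="0 0.08 0 0 0 0 0;0 0.16 0 0 0 0 0;0 0.24 0 0 0 0 0;0 0.32 0 0 0 0 0;0 0.4 0 0 0 0 0;0 0.48 0 0 0 0 0;0 0.56 0 0 0 0 0;0 0.64 0 0 0 0 0;0 0.72 0 0 0 0 0;0 0.8 0 0 0 0 0;0 0.85 0 0 0 0 0;0 0.85 0 0 0 0 0",
)

```text
t: 11.55
eef_pos: [0.5413, -0.0099, 0.0681]
tcp_rot: [-0.0, 0.744, 0.669, 0.0]
ft_force: [0.3, -0.0, -3.0]
width: 0.27
gripper_force: 88.7
```

>>> drive_tool(
  steps="0 0.04 0 0 0 0 0;0 0.08 0 0 0 0 0;0 0.12 0 0 0 0 0;0 0.15 0 0 0 0 0;0 0.18 0 0 0 0 0;0 0.21 0 0 0 0 0;0 0.24 0 0 0 0 0;0 0.24 0 0 0 0 0",
)

```text
t: 12.35
eef_pos: [0.5423, -0.0005, 0.0681]
tcp_rot: [-0.0, 0.744, 0.668, 0.0]
ft_force: [0.9, 0.7, -3.4]
width: 0.267
gripper_force: 88.7
```

>>> drive_tool(
  steps="0 0.03 0 0 0 0 0;0 0.06 0 0 0 0 0;0 0.09 0 0 0 0 0;0 0.12 0 0 0 0 0;0 0.15 0 0 0 0 0;0 0.18 0 0 0 0 0;0 0.18 0 0 0 0 0",
)

```text
t: 13.05
eef_pos: [0.5432, 0.0067, 0.0681]
tcp_rot: [-0.0, 0.744, 0.668, 0.0]
ft_force: [-0.6, 1.2, -2.0]
width: 0.267
gripper_force: 90.0
```

>>> drive_tool(
  steps="0 0.03 0 0 0 0 0;0 0.06 0 0 0 0 0;0 0.09 0 0 0 0 0;0 0.12 0 0 0 0 0;0 0.15 0 0 0 0 0;0 0.18 0 0 0 0 0;0 0.21 0 0 0 0 0;0 0.24 0 0 0 0 0;0 0.24 0 0 0 0 0",
)

```text
t: 13.95
eef_pos: [0.5442, 0.0162, 0.0681]
tcp_rot: [-0.0, 0.744, 0.668, 0.0]
ft_force: [-0.0, 1.1, -4.7]
width: 0.269
gripper_force: 89.6
```

>>> drive_tool(
  steps="0 0.03 0 0 0 0 0;0 0.06 0 0 0 0 0;0 0.09 0 0 0 0 0;0 0.12 0 0 0 0 0;0 0.15 0 0 0 0 0;0 0.18 0 0 0 0 0;0 0.21 0 0 0 0 0;0 0.24 0 0 0 0 0;0 0.24 0 0 0 0 0",
)

```text
t: 14.85
eef_pos: [0.5452, 0.0257, 0.0681]
tcp_rot: [-0.0, 0.744, 0.668, 0.0]
ft_force: [-0.1, -0.7, -4.1]
width: 0.272
gripper_force: 89.8
```

>>> drive_tool(
  steps="0 0.03 0 0 0 0 0;0 0.06 0 0 0 0 0;0 0.09 0 0 0 0 0;0 0.1 0 0 0 0 0;0 0.1 0 0 0 0 0",
)

```text
t: 15.35
eef_pos: [0.5456, 0.0296, 0.0682]
tcp_rot: [-0.0, 0.744, 0.668, 0.0]
ft_force: [0.1, -0.4, -5.6]
width: 0.268
gripper_force: 89.7
```

>>> drive_tool(
  steps="0 0.02 0 0 0 0 0;0 0.02 0 0 0 0 0;0 0.02 0 0 0 0 0",
)

```text
t: 15.65
eef_pos: [0.5457, 0.0303, 0.0681]
tcp_rot: [-0.0, 0.744, 0.668, 0.0]
ft_force: [1.4, 1.8, -3.0]
width: 0.272
gripper_force: 89.7
```

>>> drive_tool(
  steps="0 0.02 0 0 0 0 0;0 0.02 0 0 0 0 0;0 0.02 0 0 0 0 0",
)

```text
t: 15.95
eef_pos: [0.5457, 0.0311, 0.0681]
tcp_rot: [-0.0, 0.744, 0.668, -0.0]
ft_force: [-0.4, 0.5, -1.6]
width: 0.272
gripper_force: 90.1
```

>>> drive_tool(
  steps="0 0.02 0 0 0 0 0;0 0.02 0 0 0 0 0;0 0.02 0 0 0 0 0",
)

```text
t: 16.25
eef_pos: [0.5459, 0.0319, 0.0682]
tcp_rot: [0.0, 0.744, 0.668, -0.0]
ft_force: [-0.8, -2.4, -2.8]
width: 0.268
gripper_force: 90.1
```

>>> drive_tool(
  steps="0 0.02 0 0 0 0 0;0 0.02 0 0 0 0 0;0 0.02 0 0 0 0 0",
)

```text
t: 16.55
eef_pos: [0.5459, 0.0327, 0.0681]
tcp_rot: [-0.0, 0.744, 0.668, 0.0]
ft_force: [1.1, -0.6, -5.2]
width: 0.262
gripper_force: 89.6
```

>>> drive_tool(
  steps="0 0.02 0 0 0 0 0;0 0.02 0 0 0 0 0;0 0.02 0 0 0 0 0",
)

```text
t: 16.85
eef_pos: [0.5459, 0.0328, 0.0682]
tcp_rot: [0.0, 0.744, 0.668, -0.0]
ft_force: [-1.4, -3.2, -3.4]
width: 0.268
gripper_force: 90.6
```

>>> drive_tool(
  steps="0 0.02 0 0 0 0 0;0 0.02 0 0 0 0 0;0 0.02 0 0 0 0 0",
)

```text
t: 17.15
eef_pos: [0.5459, 0.0328, 0.0682]
tcp_rot: [0.0, 0.744, 0.668, -0.001]
ft_force: [0.3, -4.5, -2.8]
width: 0.263
gripper_force: 90.6
```

>>> drive_tool(
  steps="0 0.02 0 0 0 0 0;0 0.03 0 0 0 0 0;0 0.04 0 0 0 0 0;0 0.04 0 0 0 0 0",
)

```text
t: 17.55
eef_pos: [0.5459, 0.0328, 0.0682]
tcp_rot: [0.001, 0.745, 0.667, -0.001]
ft_force: [-1.2, -8.5, -1.2]
width: 0.267
gripper_force: 90.7
```

```bash
python3 - <<'E'
from h import *
np.set_printoptions(precision=4,suppress=True)
p,r,s=pose();print(p,s["ft_force"],s["moment"])
w=cam("wrist");t=cam("top");s4=cam("scene")
a=cv2.resize(t["image"][170:240,210:325,::-1],None,fx=4,fy=4,interpolation=2)
b=cv2.resize(s4["image"][150:220,220:335,::-1],None,fx=4,fy=4,interpolation=2)
d=cv2.resize(w["image"][:260,150:380,::-1],(460,520)); d=cv2.resize(d,None,fx=.74,fy=1.0769)
ab=np.vstack([a,b]); d=cv2.resize(w["image"][60:350,170:350,::-1],(340,560))
cv2.imwrite("pics/c5.png",np.hstack([ab,d]))
E
```

```text
[0.5459 0.0328 0.0682] [-1.2158 -8.5374 -1.1765] [-1.9136  0.2655  0.0704]
```

View pics/c5.png

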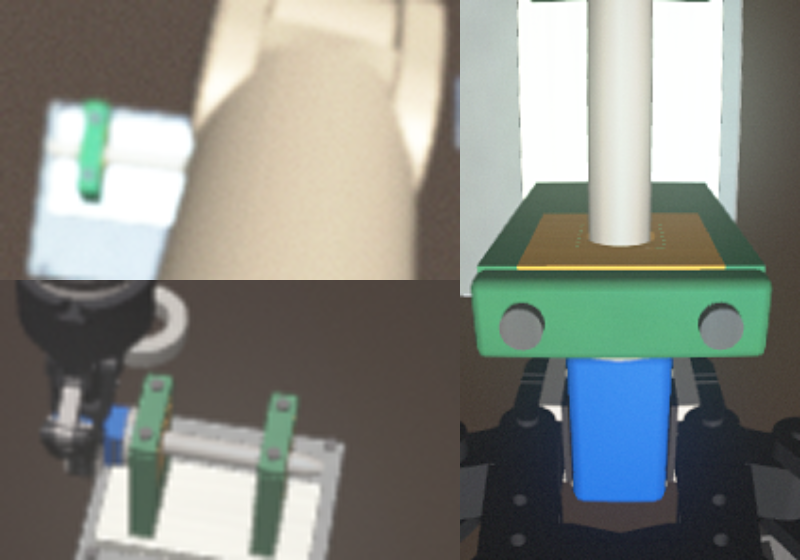

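>>> drive_tool(
  steps="0 -0.03 0 0 0 0 0;0 -0.05 0 0 0 0 0;0 -0.05 0 0 0 0 0;0 -0.05 0 0 0 0 0",
)

```text
t: 18.1
eef_pos: [0.5459, 0.0328, 0.0682]
tcp_rot: [0.0, 0.744, 0.668, -0.0]
ft_force: [-2.1, -6.7, -1.7]
width: 0.271
gripper_force: 90.6
```

>>> drive_tool(
  steps="30 0 0 0 0 0 0;40 0 0 0 0 0 0;60 0 0 0 0 0 0;85 0 0 0 0 0 0;85 0 0 0 0 0 0;85 0 0 0 0 0 0;85 0 0 0 0 0 0;85 0 0 0 0 0 0",
)

```text
t: 18.9
eef_pos: [0.546, 0.0338, 0.0682]
tcp_rot: [-0.0, 0.744, 0.668, 0.0]
ft_force: [0.3, 0.3, -0.1]
width: 0.994
gripper_force: 0.0
```

Released with no residual force; retreat straight up and check.

>>> drive_tool(
  steps="85 0 0 -0.5 0 0 0;85 0 0 -1.3 0 0 0;85 0 0 -2.3 0 0 0;85 0 0 -3.3 0 0 0;85 -1 0 -4 0 0 0;85 -2 0 -4 0 0 0;85 -2 0 -4 0 0 0;85 -2 0 -4 0 0 0",
)

```text
t: 19.7
eef_pos: [0.5372, -0.0466, 0.2283]
tcp_rot: [-0.0, 0.745, 0.667, 0.0]
ft_force: [0.1, 0.6, -1.7]
width: 0.995
gripper_force: 0.0
```

```bash
python3 - <<'E'
from h import *
np.set_printoptions(precision=4,suppress=True)
p,r,s=pose();print(p,s["ft_force"])
c=cam("wrist")
f=np.array([.1068,.9943,0]);F=np.array([.5495,.0612,.09])
for k in("blue_mandrel_nose","blue_mandrel"):
    for q in nets.pinpoint("wrist",k)[:1]: x=atz(c,q["point"],.09);print(k,round(q["p"],2),x,(x-F)@f)
cv2.imwrite("pics/c6.png",cv2.resize(c["image"][:260,130:380,::-1],None,fx=2.2,fy=2.2,interpolation=2))
E
```

```text
[ 0.5372 -0.0466  0.2283] [ 0.1053  0.6142 -1.6623]
blue_mandrel_nose 0.55 [ 0.7144 -0.1946  0.09  ] -0.23669055976988068
```

View pics/c6.png

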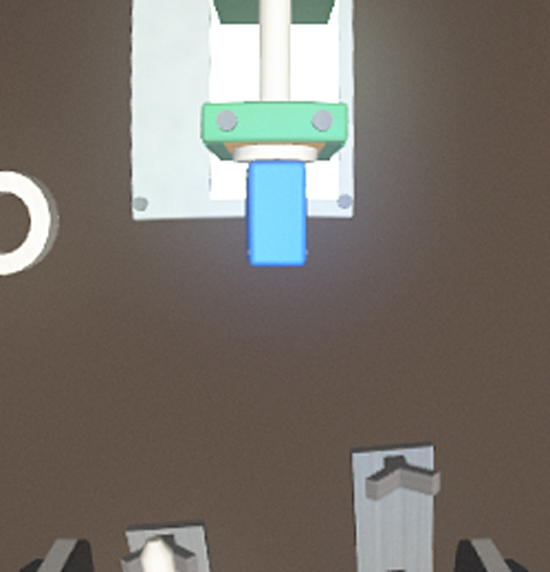

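```bash
python3 - <<'E'
from h import *
c=cam("wrist")
f=np.array([.1068,.9943,0]);F=np.array([.5495,.0612,.09])
g=lambda u,v,z:(atz(c,(130+(u+.5)/2.2-.5,(v+.5)/2.2-.5),z)-F)@f*1000
print("block top front",g(275,140,.118),"handle back",g(277,264,.104),"handle front",g(277,161,.104),"collar back top",g(275,161,.107),"collar front top",g(275,146,.108))
E
```

```text
block top front 2.322702201617445 handle back -46.649867158370874 handle front -4.696984042543824 collar back top -4.943716853825821 collar front top 1.0322831067749305
```

```bash
python3 -c "
from h import *
print(bot.sign_off())"
```

```text
the job is handed in; nothing more can be done
None
```

The blue mandrel is through both bearings with its collar against the first one. It was released and the job handed in at about 20 s. The highest force reading at the end of a move was about 9 N, and the orange mandrel and the other things were not handled.

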